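# Put the chisels to bed in the sliding guard tray

## Task

Draw the chisel tray out from under its shelf until it is clear, lay every chisel lying on the bench in a cradle of its own, handle down in the front notch and blade down in the rear notch with the blade pointing towards the shelf, and then slide the loaded tray back along its guides, fully home against the stop, so that the blades are covered. Do not knock over the amber bottle or the steel can.

Things in the scene. Friction and masses are not known exactly. Their poses are not given: they have to be found in the camera images.
- dock: Fixed wooden station, place and yaw (+-0.15) vary. Origin at bench level on the centre line, below the front edge of its overhanging shelf; +x inward under the shelf, z up. Two guide battens for the tray, 18 mm high, run from x = -290 to 110 mm, inner faces at y = +-118 mm. With the tray's origin at dock x = -130 mm or less the whole tray is clear of the shelf; it need not go beyond -145 mm.
- dock_edge (a point): Middle of the front edge of the dock's dark shelf board, at its underside, 60 mm above the bench (dock x = 0). The board covers dock x 0 to 130 mm, y +-160 mm, top at 75 mm; tins on its rear half reach 160 mm. Under it an end stop faces the tray at dock x = 95 mm: fully home, the tray's rear edge meets it, tray origin at dock x = -30 mm. The tray starts up to 30 mm short of home.
- tray: Loose plywood chisel tray, about 0.45 kg, 265 x 230 mm, floor 8 mm thick, lying on the bench between the battens with 3 mm play each side; its waxed underside slides easily (about 2 to 5 N). Origin at bench level, +x to its rear, blade end (as the dock's +x), spanning x -140 to 125 mm, y +-115 mm. A low end board at x -109 to -103 mm is 30 mm high. Between the combs the floor is open.
- tray_knob (a point): Grip point in the tray's dark wooden pull knob, a block 28 mm (x) x 26 mm (y), top 52 mm above the bench, at the tray's front end; the point is on its centre axis, 38 mm above the bench, tray x = -125 mm, y = 0. It can be pinched from above across y.
- cradle0 (a point): A cradle: where the middle of a seated chisel's handle axis lies, at tray x = -30 mm, y = -78 mm, 33 mm above the bench; axis along tray x, blade to +x. Handle notch 30 mm wide in the front comb (tray x -66 to -54, floor 22 mm, round teeth to 40 mm above bench), blade notch 24 mm in the rear comb (x 54 to 66, floor 31, teeth to 47). Any chisel fits any cradle; +-15 mm along x is fine.
- cradle1 (a point): A cradle: where the middle of a seated chisel's handle axis lies, at tray x = -30 mm, y = -26 mm, 33 mm above the bench; axis along tray x, blade to +x. Handle notch 30 mm wide in the front comb (tray x -66 to -54, floor 22 mm, round teeth to 40 mm above bench), blade notch 24 mm in the rear comb (x 54 to 66, floor 31, teeth to 47). Any chisel fits any cradle; +-15 mm along x is fine.
- cradle2 (a point): A cradle: where the middle of a seated chisel's handle axis lies, at tray x = -30 mm, y = 26 mm, 33 mm above the bench; axis along tray x, blade to +x. Handle notch 30 mm wide in the front comb (tray x -66 to -54, floor 22 mm, round teeth to 40 mm above bench), blade notch 24 mm in the rear comb (x 54 to 66, floor 31, teeth to 47). Any chisel fits any cradle; +-15 mm along x is fine.
- cradle3 (a point): A cradle: where the middle of a seated chisel's handle axis lies, at tray x = -30 mm, y = 78 mm, 33 mm above the bench; axis along tray x, blade to +x. Handle notch 30 mm wide in the front comb (tray x -66 to -54, floor 22 mm, round teeth to 40 mm above bench), blade notch 24 mm in the rear comb (x 54 to 66, floor 31, teeth to 47). Any chisel fits any cradle; +-15 mm along x is fine.
- chisel0: Loose wood chisel, about 70 g, lying flat on the bench (may be absent). Origin under the middle of the handle, +x to the blade. Square-sided pale wooden handle 110 x 22 x 22 mm (x -55 to 55 mm), steel blade 80 mm long, 16 mm wide, 4 mm thick on the handle's axis (x 55 to 135 mm), axis 11 mm above the origin. Centre of mass at about x = 15 mm.
- chisel0_mid (a point): Middle of the handle of chisel0, on its axis (11 mm above the underside); axes as the chisel's.
- chisel0_tip (a point): Blade tip of chisel0, on its axis at x = 135 mm.
- chisel1: Loose wood chisel, about 70 g, lying flat on the bench (may be absent). Origin under the middle of the handle, +x to the blade. Square-sided pale wooden handle 110 x 22 x 22 mm (x -55 to 55 mm), steel blade 80 mm long, 14 mm wide, 4 mm thick on the handle's axis (x 55 to 135 mm), axis 11 mm above the origin. Centre of mass at about x = 15 mm.
- chisel1_mid (a point): Middle of the handle of chisel1, on its axis (11 mm above the underside); axes as the chisel's.
- chisel1_tip (a point): Blade tip of chisel1, on its axis at x = 135 mm.
- chisel2: Loose wood chisel, about 70 g, lying flat on the bench (may be absent). Origin under the middle of the handle, +x to the blade. Square-sided pale wooden handle 110 x 22 x 22 mm (x -55 to 55 mm), steel blade 80 mm long, 12 mm wide, 4 mm thick on the handle's axis (x 55 to 135 mm), axis 11 mm above the origin. Centre of mass at about x = 15 mm.
- chisel2_mid (a point): Middle of the handle of chisel2, on its axis (11 mm above the underside); axes as the chisel's.
- chisel2_tip (a point): Blade tip of chisel2, on its axis at x = 135 mm.
- chisel3: Loose wood chisel, about 70 g, lying flat on the bench (may be absent). Origin under the middle of the handle, +x to the blade. Square-sided pale wooden handle 110 x 22 x 22 mm (x -55 to 55 mm), steel blade 80 mm long, 10 mm wide, 4 mm thick on the handle's axis (x 55 to 135 mm), axis 11 mm above the origin. Centre of mass at about x = 15 mm.
- chisel3_mid (a point): Middle of the handle of chisel3, on its axis (11 mm above the underside); axes as the chisel's.
- chisel3_tip (a point): Blade tip of chisel3, on its axis at x = 135 mm.
- bottle: Standing bystander (a low tin 35 mm high stands among the chisels, a 195 mm brush jar and others farther off). Loose amber bottle, radius 22 mm, 110 mm high, standing; origin at the centre of its base. A bystander.
- waxcan: Loose steel can, radius 35 mm, 70 mm high, standing; origin at the centre of its base. A bystander.

How it is judged:
By the outcome, as a careful person would: the job done as asked, in the order asked, and still so for the second after the job is handed in, with the robot touching nothing.
Of chisel0, chisel1, chisel2, chisel3 only 3 to 4 are there at a start; the rules pass over those that are not, and their reading is None.
At some moment in a run one of chisel0, chisel1, chisel2, chisel3 may be knocked a few centimetres aside while the robot is not near it.
It also fails if it takes over 210 s, if anything falls off the work surface, if the arm or the gripper's body presses on something with over 40 N, if the wrist force passes 120 N, or if a joint passes its speed limit or range.

## Robot

A 7-joint arm with a two-finger parallel gripper is mounted at the origin on the work surface. World frame = base frame: x ahead of the robot, y to its left, z up, the work surface at z = 0. Lengths are in m, angles in rad, forces in N, time in s.
With the tool pointing down it reaches from about 0.35 to 0.9 m from the base axis. Payload 8.1 kg.
Tool frame: the origin (TCP) lies at the very end of the fingers, on their centre line; the grasp point (between the pads) lies 19 mm behind it (arm.tcp_to_grasp is the distance from the TCP to the grasp point, in m); z points along the fingers, y is the line along which they close (so a half turn about z gives the same grasp; the last joint's range is limited). The gripper opens to 92 mm and grips with 3 to 60 N. Pads are 19 mm wide; open, the fingers measure 130 mm over their backs; the gripper's body (75 mm by 190 mm) begins 47 mm behind the grasp point.
Start: joints at [-1.398, 0.434, 0.025, 1.573, -0.012, 1.134, -0.075], TCP at [0.17, 0.601, 0.227] pointing down, gripper open.
Joint ranges: [-2.62, 2.62], [-0.44, 2.09], [-1.27, 1.32], [0.08, 2.57], [-1.32, 4.46], [0.12, 2], [-2.74, 2.74]. Speed limits (rad/s): [2.22, 2.22, 3.01, 3.01, 3.14, 3.14, 3.14].

## Interface

Orientations are given as a rotation vector (axis times angle).
In Python, from cell import arm gives the robot as it stands.
- The arm moves only by the tool jog_arm, called after ">>>" as name(argument=value, ...) on one line, values as JSON. Schema: {"type":"object","properties":{"rows":{"type":"array","items":{"type":"number"},"minItems":5,"maxItems":50},"clamp_n":{"type":"number"},"only":{"type":"string"},"quiet":{"type":"boolean"},"lines":{"type":"string"}},"required":["rows"],"additionalProperties":false}. rows is one flat list of numbers that holds 1 to 10 rows one after another, with no inner brackets; each row has 5 numbers: dx, dy, dz in m, then a turn about the tool's z in rad, then the opening from 0.0 (shut) to 1.0 (fully open); each row shifts and turns the commanded pose from where the row before left it, along the tool's axes as they then stand; what a row does not reach is not made up. A row lasts 1/10 s, in which the tool goes at most 0.05 m and 0.15 rad, less where a joint would pass 70% of its speed; a pose out of reach is approached as far as the arm can. The fingers move at their own pace and stop on an object; clamp_n is the grip in N (left out, the last holds). Time passes only in rows, so rows that do not move let the fingers close. The tool returns the time, the measured TCP pose, the force, the opening and the grip force at its end. only (a regular expression) keeps the lines of the reply that match it, lines (a string "A,B") keeps lines A to B, and quiet returns only ok. Input that does not fit is refused with a message, and nothing moves.
- arm.observe(): the state, without advancing time (a new reading comes with each control period).
- arm.get_image(name): name is "scene" or "top" or "wrist"; returns a dict with "image" (480x640x3 uint8, blue, green, red), "fx", "fy", "cx", "cy" (pixels), "cam_to_world" (4x4, takes a point from camera to world coordinates); the wrist camera has in their place "mount" (4x4, takes a point from camera to tool coordinates, whose origin is the TCP and whose axes are the flange's). Camera axes: x right, y down, z forward; pixel columns grow to the right and rows downward; lengths in m; the calibration is good to about 2 mm. A picture is of the moment at which its call begins: read the wrist's pose just before it. There is no depth.
- arm.sign_off(): hands the job in; it is judged then, once.
The state is a dict: "clock": time; "joints": joint angles; "dq": joint speeds; "joint_efforts": joint torques, N m; "position": TCP position; "ee_rot": TCP orientation; "force": force on the tool from outside, world axes, zero at the start; "ft_torque": the same for the moment, N m; "width": opening from 0.0 (shut) to 1.0 (fully open); "gripper_force": force on a finger pad.
Only numpy, scipy, OpenCV 4.12 (cv2) and the standard library are available. Lean on these libraries where they do the work, as an engineer would, in place of code of your own. Each camera call takes 0.05 s, during which the arm holds its last target. There are 200 camera calls.

## Working session

There is one attempt and no reset: what is moved stays moved. The work goes in short steps, Python scripts to look and compute and a tool call to move; the robot and the scene stay as the last step left them, time stands still between calls to the robot, and variables do not carry over. Pictures are saved under pics/ and viewed, at most 14 in all, crops included, and the job is handed in when it is done.

```bash
ls; mkdir -p pics; python3 - <<'E'
from cell import arm
import cv2, numpy as np
for n in ("top","scene"):
    d=arm.get_image(n); cv2.imwrite(f"pics/{n}0.png",d["image"])
    print(n,d["fx"],d["fy"],d["cx"],d["cy"]); print(np.round(d["cam_to_world"],4).tolist())
s=arm.observe(); print(s)
E
```

```text
cell.py
pics
top 519.4984240629237 519.4984240629237 325.7212392413211 239.076578005612
[[0.0051, -0.9929, 0.1191, 0.3915], [-0.9997, -0.0024, 0.0226, -0.0402], [-0.0221, -0.1192, -0.9926, 1.6224], [0.0, 0.0, 0.0, 1.0]]
scene 547.6718661465595 547.6718661465595 322.58303054276433 230.28613896233549
[[-0.6223, 0.6254, -0.4707, 1.3462], [0.7826, 0.4866, -0.3883, 0.6076], [-0.0138, -0.61, -0.7923, 1.3646], [0.0, 0.0, 0.0, 1.0]]
{'clock': 0.1, 'joints': array([-1.39759572,  0.43515427,  0.02500363,  1.57399223, -0.0115759 ,
        1.13398954, -0.07512233]), 'dq': array([-0.00099437, -0.00202573, -0.00043713, -0.00103394,  0.00108883,
        0.00082347, -0.0004013 ]), 'joint_efforts': array([ 3.22534783e-03, -6.69125390e+01,  9.87874120e-01, -3.15145147e+01,
       -6.05727942e-02,  3.73615720e-02,  1.09072414e-04]), 'position': array([0.17015145, 0.60092814, 0.22602857]), 'ee_rot': array([-4.32019504e-01, -3.11171438e+00,  2.19707030e-03]), 'force': array([0.25226061, 0.06472941, 0.02542984]), 'ft_torque': array([-0.01133485, -0.0068538 , -0.00943946]), 'gripper_force': 0.0, 'width': 0.9970227403213008}
```
View pics/top0.png

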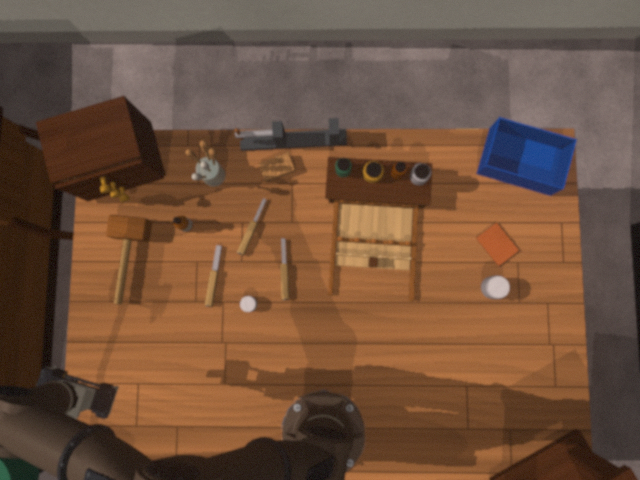

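View pics/scene0.png

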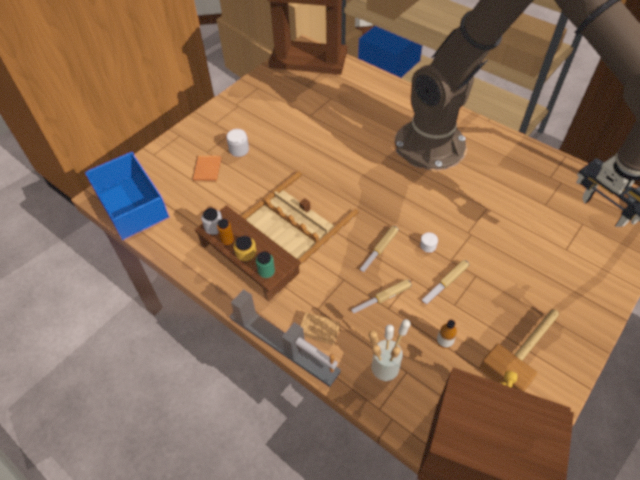

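The top view shows three chisels: handle to tip (213,290)→(218,247), (248,240)→(266,200) and (285,285)→(284,240). It also shows the low tin at (248,303), the bottle at (183,223), the can at (497,288), the shelf front edge at about (378,203) and the knob at (373,262). The scene view agrees, and I see no fourth chisel.

```bash
cat > h.py <<'E'
from cell import arm
import cv2, numpy as np
from scipy.spatial.transform import Rotation as R
def cast(d,T,px,z):
    px=np.atleast_2d(px).astype(float)
    r=np.c_[(px[:,0]-d["cx"])/d["fx"],(px[:,1]-d["cy"])/d["fy"],np.ones(len(px))]@T[:3,:3].T
    o=T[:3,3]; return o+r*((z-o[2])/r[:,2])[:,None]
def shot(n):
    s=arm.observe(); d=arm.get_image(n)
    if n=="wrist":
        P=np.eye(4);P[:3,:3]=R.from_rotvec(s["ee_rot"]).as_matrix();P[:3,3]=s["position"];T=P@d["mount"]
    else: T=d["cam_to_world"]
    return d,np.array(T),s
def tool(goal,yaw=None):
    """shift in tool axes to world goal and turn so that tool y is at world yaw (mod pi)"""
    s=arm.observe();M=R.from_rotvec(s["ee_rot"]).as_matrix()
    dd=M.T@(np.array(goal)-s["position"])
    y=np.arctan2(M[1,1],M[0,1])
    t=0 if yaw is None else -(((yaw-y)+np.pi/2)%np.pi-np.pi/2)
    print("tool shift",np.round(dd,4),"turn",round(t,4),"j7",s["joints"][6].round(2),"yaw_y",y.round(3),"tilt",np.round(M[:,2],4))
E
python3 - <<'E'
from h import *
d,T,s=shot("top")
im=d["image"]; hsv=cv2.cvtColor(im,cv2.COLOR_BGR2HSV)
for n,p in dict(h1=(213,290),h2=(246,243),h3=(285,288),blade=(284,245),bench=(180,320),tray=(370,222),bench2=(265,260),knob=(373,262),shelf=(380,190),edge=(380,203)).items():
    print(n,hsv[p[1],p[0]],cast(d,T,p,0.0)[0].round(3))
for n,p in dict(bottle=(183,223),can=(497,288),tin=(248,303)).items(): print(n,cast(d,T,p,.03)[0].round(3))
c=im[130:320,170:440]; cv2.imwrite("pics/c1.png",cv2.resize(c,None,fx=2.9,fy=2.9,interpolation=cv2.INTER_CUBIC))
M=R.from_rotvec(s["ee_rot"]).as_matrix();print(M.round(3));print(np.array(arm.get_image("wrist")["mount"]).round(4))
E
```

```text
h1 [ 16 138 133] [0.425 0.348 0.   ]
h2 [ 16 138 151] [0.573 0.248 0.   ]
h3 [ 16 136 144] [0.432 0.123 0.   ]
blade [  5  39 143] [0.567 0.128 0.   ]
bench [ 12 157 164] [0.332 0.448 0.   ]
tray [ 15 122 192] [ 0.641 -0.143  0.   ]
bench2 [ 13 161 144] [0.52  0.187 0.   ]
knob [ 13 175  89] [ 0.515 -0.151  0.   ]
shelf [ 12 177  85] [ 0.744 -0.175  0.   ]
edge [ 13 168  88] [ 0.702 -0.175  0.   ]
bottle [0.632 0.441 0.03 ]
can [ 0.435 -0.524  0.03 ]
tin [0.386 0.232 0.03 ]
[[-0.962  0.272 -0.   ]
 [ 0.272  0.962 -0.001]
 [-0.    -0.001 -1.   ]]
[[ 1.000e-04 -9.518e-01 -3.066e-01  8.330e-02]
 [ 1.000e+00  1.000e-04  1.000e-04  1.000e-04]
 [-1.000e-04 -3.066e-01  9.518e-01 -1.579e-01]
 [ 0.000e+00  0.000e+00  0.000e+00  1.000e+00]]
```

View pics/c1.png

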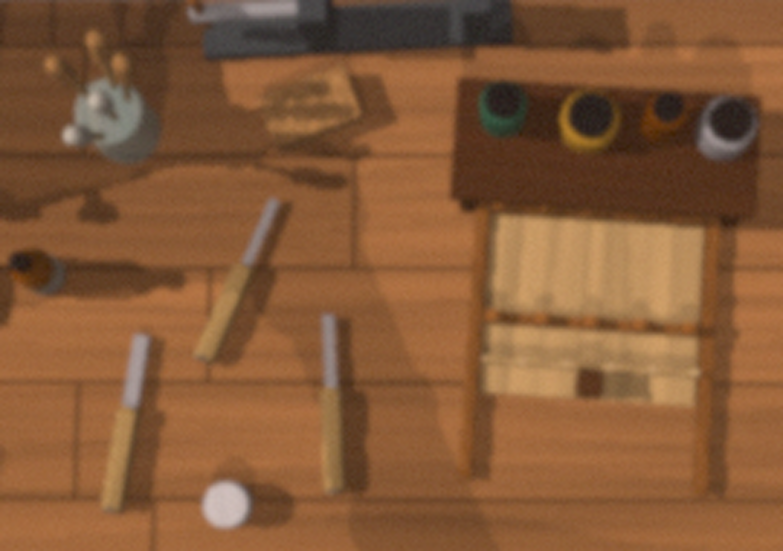

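The crop shows the tray with its knob at crop (590,383), the shelf edge at y≈205 and the battens. Dock yaw looks slightly negative. Next I'll move to a wrist view of the tray.

```bash
python3 - <<'E'
from h import *
tool((0.47,-0.14,0.30),np.pi/2-0.06)
E
```

```text
tool shift [-0.4903 -0.6315 -0.0731] turn -0.2158 j7 -0.08 yaw_y 1.295 tilt [-2.e-04 -9.e-04 -1.e+00]
```

>>> jog_arm(rows=[-0.0245, -0.0316, -0.0037, 0, 1, -0.0245, -0.0316, -0.0037, 0, 1, -0.0245, -0.0316, -0.0037, 0, 1, -0.0245, -0.0316, -0.0037, 0, 1, -0.0245, -0.0316, -0.0037, 0, 1, -0.0245, -0.0316, -0.0037, 0, 1, -0.0245, -0.0316, -0.0037, 0, 1, -0.0245, -0.0316, -0.0037, 0, 1, -0.0245, -0.0316, -0.0037, 0, 1, -0.0245, -0.0316, -0.0037, 0, 1])

```text
clock: 1.2
position: [0.3202, 0.229, 0.264]
ee_rot: [0.432, 3.112, 0.001]
force: [1.0, 0.0, 0.4]
width: 1.002
gripper_force: 0.0
```

>>> jog_arm(rows=[-0.0245, -0.0316, -0.0037, 0, 1, -0.0245, -0.0316, -0.0037, 0, 1, -0.0245, -0.0316, -0.0037, 0, 1, -0.0245, -0.0316, -0.0037, 0, 1, -0.0245, -0.0316, -0.0037, 0, 1, -0.0245, -0.0316, -0.0037, 0, 1, -0.0245, -0.0316, -0.0037, 0, 1, -0.0245, -0.0316, -0.0037, 0, 1, -0.0245, -0.0316, -0.0037, 0, 1, -0.0245, -0.0316, -0.0037, 0, 1])

```text
clock: 2.2
position: [0.4698, -0.1416, 0.301]
ee_rot: [0.431, 3.111, 0.001]
force: [0.4, 1.4, -0.8]
width: 0.999
gripper_force: 0.0
```

>>> jog_arm(rows=[0, 0, 0, -0.108, 1, 0, 0, 0, -0.108, 1, 0, 0, 0, 0, 1, 0, 0, 0, 0, 1])

```text
clock: 2.6
position: [0.4694, -0.14, 0.3006]
ee_rot: [-0.099, -3.14, -0.0]
force: [-0.4, -0.7, 0.8]
width: 0.995
gripper_force: 0.0
```

```bash
python3 - <<'E'
from h import *
tool((0.47,-0.14,0.30),np.pi/2-0.06)
d,T,s=shot("wrist"); cv2.imwrite("pics/w1.png",d["image"]); np.savez("w1.npz",T=T)
E
```

```text
tool shift [-0.0006  0.0001  0.0006] turn -0.0029 j7 1.83 yaw_y 1.508 tilt [-1.e-04  3.e-04 -1.e+00]
```

View pics/w1.png

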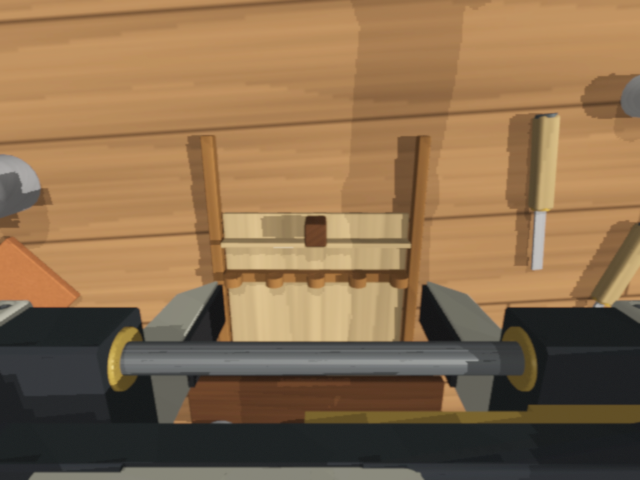

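The wrist view shows the knob at (316,230), the battens at x≈210 and x≈420, and the tray square between them.

```bash
python3 - <<'E'
from h import *
d=arm.get_image("wrist"); im=d["image"]; T=np.load("w1.npz")["T"]
hsv=cv2.cvtColor(im,cv2.COLOR_BGR2HSV)
m=(hsv[...,2]<125).astype(np.uint8); m[:205]=0;m[250:]=0;m[:,:295]=0;m[:,335:]=0
ys,xs=np.nonzero(m);print("knob bbox",xs.min(),xs.max(),ys.min(),ys.max(),hsv[222,316],hsv[240,316],hsv[230,316])
b=[(xs.min(),ys.min()),(xs.max()+1,ys.min()),(xs.min(),ys.max()+1),(xs.max()+1,ys.max()+1)]
print("at .052",cast(d,T,b,.052).round(4).tolist())
# batten edges: scan rows, saturation/gradient of gray
g=cv2.GaussianBlur(cv2.cvtColor(im,cv2.COLOR_BGR2GRAY),(3,3),0).astype(int)
for y in (145,165,185,225,255): print(y,[(x,g[y,x]) for x in range(196,232,2)],[(x,g[y,x]) for x in range(404,436,2)])
print("col316",[(y,g[y,316]) for y in range(205,260,2)])
print("col270",[(y,g[y,270]) for y in range(205,300,3)])
E
```

```text
knob bbox 303 327 216 246 [ 11 147  64] [ 12 155 107] [ 12 155 107]
at .052 [[0.4916, -0.1625, 0.052], [0.4933, -0.1346, 0.052], [0.5282, -0.1653, 0.052], [0.5301, -0.1367, 0.052]]
145 [(196, np.int64(94)), (198, np.int64(94)), (200, np.int64(98)), (202, np.int64(118)), (204, np.int64(124)), (206, np.int64(126)), (208, np.int64(127)), (210, np.int64(129)), (212, np.int64(123)), (214, np.int64(109)), (216, np.int64(123)), (218, np.int64(134)), (220, np.int64(135)), (222, np.int64(135)), (224, np.int64(135)), (226, np.int64(135)), (228, np.int64(136)), (230, np.int64(135))] [(404, np.int64(83)), (406, np.int64(83)), (408, np.int64(83)), (410, np.int64(83)), (412, np.int64(83)), (414, np.int64(78)), (416, np.int64(61)), (418, np.int64(67)), (420, np.int64(98)), (422, np.int64(108)), (424, np.int64(110)), (426, np.int64(112)), (428, np.int64(114)), (430, np.int64(122)), (432, np.int64(127)), (434, np.int64(129))]
165 [(196, np.int64(102)), (198, np.int64(102)), (200, np.int64(102)), (202, np.int64(104)), (204, np.int64(118)), (206, np.int64(122)), (208, np.int64(125)), (210, np.int64(129
[... 3434 characters left out ...]
(205, np.int64(144)), (208, np.int64(146)), (211, np.int64(146)), (214, np.int64(173)), (217, np.int64(145)), (220, np.int64(141)), (223, np.int64(141)), (226, np.int64(141)), (229, np.int64(141)), (232, np.int64(141)), (235, np.int64(145)), (238, np.int64(141)), (241, np.int64(121)), (244, np.int64(186)), (247, np.int64(177)), (250, np.int64(172)), (253, np.int64(174)), (256, np.int64(190)), (259, np.int64(192)), (262, np.int64(192)), (265, np.int64(192)), (268, np.int64(172)), (271, np.int64(78)), (274, np.int64(80)), (277, np.int64(82)), (280, np.int64(113)), (283, np.int64(116)), (286, np.int64(120)), (289, np.int64(169)), (292, np.int64(179)), (295, np.int64(190)), (298, np.int64(191))]
```

```bash
python3 - <<'E'
from h import *
d=arm.get_image("wrist"); T=np.load("w1.npz")["T"]
L=cast(d,T,[(213,145),(214.7,165),(216.3,185),(219.3,225),(221.8,255)],.018)
Rr=cast(d,T,[(418.8,145),(417,165),(415.3,185),(412.3,225),(410,255)],.018)
fl=np.polyfit(L[:,0],L[:,1],1);fr=np.polyfit(Rr[:,0],Rr[:,1],1);print(fl,fr,"width",(Rr-L)[:,1])
print("yaws",np.arctan(fl[0]),np.arctan(fr[0]))
k=cast(d,T,[(303,224),(328,224),(303,246.3),(328,246.3)],.052);print(k.round(4),k.mean(0))
c=k.mean(0);print("centre-line y at knob",(np.polyval(fl,c[0])+np.polyval(fr,c[0]))/2)
t=(fl+fr)/2; tool((c[0],c[1],0.019),np.pi/2+np.arctan(t[0]))
# shelf from top: edge row
d,T,s=shot("top"); g=cv2.cvtColor(d["image"],cv2.COLOR_BGR2GRAY).astype(int)
print([(y,g[y,345]) for y in range(194,214)],[(y,g[y,410]) for y in range(194,214)])
E
```

```text
[-0.07053364 -0.23193191] [-0.06504369  0.00143212] width [0.23491758 0.23465622 0.23462207 0.23528177 0.23543151]
yaws -0.07041702045077972 -0.06495220072623345
[[ 0.5009 -0.1632  0.052 ]
 [ 0.5026 -0.1351  0.052 ]
 [ 0.5274 -0.1653  0.052 ]
 [ 0.5292 -0.1366  0.052 ]] [ 0.51502432 -0.1500438   0.052     ]
centre-line y at knob -0.1501627083699776
tool shift [-0.046  -0.0074  0.2818] turn 0.0063 j7 1.83 yaw_y 1.509 tilt [ 1.e-04  3.e-04 -1.e+00]
[(194, np.int64(49)), (195, np.int64(54)), (196, np.int64(50)), (197, np.int64(55)), (198, np.int64(51)), (199, np.int64(51)), (200, np.int64(52)), (201, np.int64(54)), (202, np.int64(60)), (203, np.int64(72)), (204, np.int64(103)), (205, np.int64(125)), (206, np.int64(131)), (207, np.int64(131)), (208, np.int64(132)), (209, np.int64(131)), (210, np.int64(131)), (211, np.int64(133)), (212, np.int64(129)), (213, np.int64(133))] [(194, np.int64(57)), (195, np.int64(60)), (196, np.int64(58)), (197, np.int64(58)), (198, np.int64(58)), (199, np.int64(58)), (200, np.int64(53)), (201, np.int64(60)), (202, np.int64(63)), (203, np.int64(58)), (204, np.int64(64)), (205, np.int64(67)), (206, np.int64(74)), (207, np.int64(84)), (208, np.int64(116)), (209, np.int64(136)), (210, np.int64(148)), (211, np.int64(147)), (212, np.int64(151)), (213, np.int64(147))]
```

```bash
python3 - <<'E'
from h import *
d,T,s=shot("top"); p=cast(d,T,[(345,203.8),(410,207.8)],.06);print(p,np.arctan2(p[1,1]-p[0,1],p[1,0]-p[0,0])+np.pi/2)
u=np.array([np.cos(.068),-np.sin(.068)])
k=np.array([.5150,-.1500])
print("knob dock x:", (k-p[:,:2])@u)
w=arm.get_image("wrist");W=np.load("w1.npz")["T"]
g=cv2.cvtColor(w["image"],cv2.COLOR_BGR2GRAY).astype(int);print([(y,g[y,208]) for y in range(128,144)],[(y,g[y,424]) for y in range(128,144)])
q=cast(w,W,[(208,136.5),(424,136.5)],.018);print("batten ends rel shelf",(q[:,None,:2]-p[None,:,:2])@u, q)
E
```

```text
[[ 0.68766818 -0.06297818  0.06      ]
 [ 0.6754982  -0.26053474  0.06      ]] -0.06152476091962633
knob dock x: [-0.1663562  -0.16763784]
[(128, np.int64(105)), (129, np.int64(100)), (130, np.int64(111)), (131, np.int64(126)), (132, np.int64(137)), (133, np.int64(134)), (134, np.int64(108)), (135, np.int64(107)), (136, np.int64(118)), (137, np.int64(122)), (138, np.int64(123)), (139, np.int64(122)), (140, np.int64(121)), (141, np.int64(121)), (142, np.int64(122)), (143, np.int64(124))] [(128, np.int64(128)), (129, np.int64(128)), (130, np.int64(128)), (131, np.int64(128)), (132, np.int64(129)), (133, np.int64(129)), (134, np.int64(124)), (135, np.int64(103)), (136, np.int64(91)), (137, np.int64(96)), (138, np.int64(101)), (139, np.int64(103)), (140, np.int64(102)), (141, np.int64(103)), (142, np.int64(105)), (143, np.int64(108))]
batten ends rel shelf [[-0.27260625 -0.27388789]
 [-0.27388891 -0.27517055]] [[ 0.40065864 -0.26519248  0.018     ]
 [ 0.41605224 -0.0202879   0.018     ]]
```

```bash
python3 - <<'E'
from h import *
d,T,s=shot("top"); im=d["image"]; g=cv2.cvtColor(im,cv2.COLOR_BGR2GRAY).astype(int)
print("knobtop",cast(d,T,[(373.4,262.1)],.052))
cv2.imwrite("pics/c2.png",cv2.resize(im[150:310,315:445],None,fx=4,fy=3.7,interpolation=cv2.INTER_NEAREST))
w=arm.get_image("wrist")["image"]; cv2.imwrite("pics/c3.png",cv2.resize(w[110:280,190:440],None,fx=3,fy=3,interpolation=cv2.INTER_NEAREST))
E
```

```text
knobtop [[ 0.51028574 -0.14902702  0.052     ]]
```

View pics/c2.png

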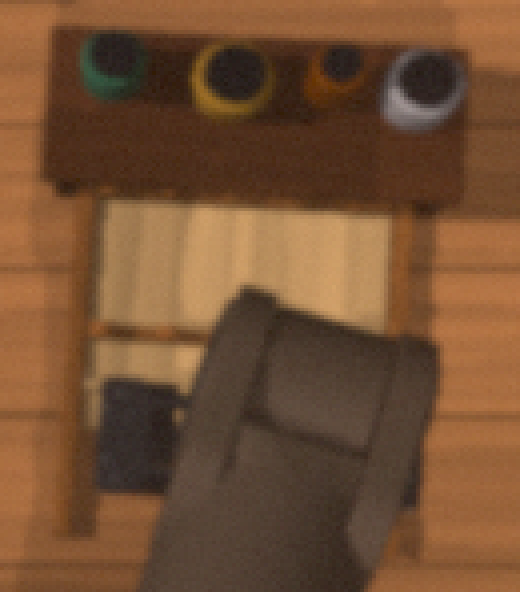

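View pics/c3.png

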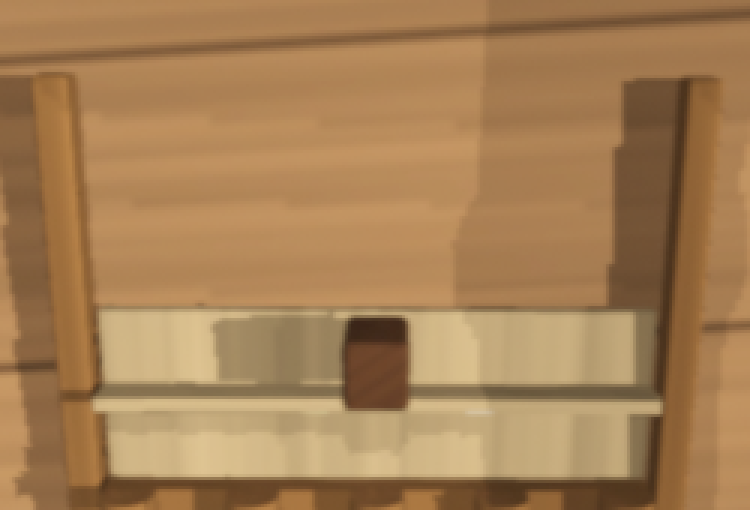

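The crops settle the dock position. The batten ends are at rows 134 and 136 and the rear comb sits right at the shelf edge, so the tray origin is at dock x ≈ -54 mm. I'll go down on the knob, grip it and pull about 86 mm.

>>> jog_arm(rows=[-0.0154, -0.0025, 0.04, 0.0063, 0.7, -0.0154, -0.0025, 0.04, 0, 0.7, -0.0152, -0.0024, 0.04, 0, 0.7, 0, 0, 0.04, 0, 0.7, 0, 0, 0.04, 0, 0.7, 0, 0, 0.03, 0, 0.7, 0, 0, 0.02, 0, 0.7, 0, 0, 0.015, 0, 0.7, 0, 0, 0.014, 0, 0.7, 0, 0, 0, 0, 0.7], clamp_n=25)

```text
clock: 4.0
position: [0.5141, -0.1502, 0.0203]
ee_rot: [-0.104, -3.137, -0.001]
force: [-0.2, 0.1, 1.1]
width: 0.701
gripper_force: 0.0
```

>>> jog_arm(rows=[0, 0, 0, 0, 0.1, 0, 0, 0, 0, 0.1, 0, 0, 0, 0, 0.1, 0, 0, 0, 0, 0.1, 0, 0, 0, 0, 0.1, 0, 0, 0, 0, 0.1], clamp_n=25)

```text
clock: 4.6
position: [0.5152, -0.1505, 0.022]
ee_rot: [0.104, 3.139, 0.0]
force: [-0.8, 0.3, 4.3]
width: 0.281
gripper_force: 25.0
```

```bash
python3 - <<'E'
from h import *
tool(np.append(arm.observe()["position"][:2]-.086*np.array([np.cos(.068),-np.sin(.068)]),.022),np.pi/2-.068)
E
```

```text
tool shift [ 0.086   0.0002 -0.    ] turn 0.0019 j7 2.15 yaw_y 1.505 tilt [ 5.e-04  1.e-04 -1.e+00]
```

>>> jog_arm(rows=[0.004, 0, 0, 0, 0.1, 0.009, 0, 0, 0, 0.1, 0.011, 0, 0, 0, 0.1, 0.011, 0, 0, 0, 0.1, 0.011, 0, 0, 0, 0.1, 0.011, 0, 0, 0, 0.1, 0.011, 0, 0, 0, 0.1, 0.009, 0, 0, 0, 0.1, 0.006, 0, 0, 0, 0.1, 0.003, 0, 0, 0, 0.1])

```text
clock: 5.6
position: [0.4284, -0.1449, 0.022]
ee_rot: [0.104, 3.139, 0.0]
force: [3.2, -0.2, 4.7]
width: 0.279
gripper_force: 25.0
```

>>> jog_arm(rows=[0, 0, 0, 0, 0.1, 0, 0, 0, 0, 0.6, 0, 0, 0, 0, 0.6, 0, 0, 0, 0, 0.6, 0, 0, -0.04, 0, 0.6, 0, 0, -0.04, 0, 0.6, 0, 0, -0.05, 0, 1, 0, 0, -0.05, 0, 1, 0, 0, -0.05, 0, 1, 0, 0, -0.05, 0, 1])

```text
clock: 6.6
position: [0.428, -0.1448, 0.3034]
ee_rot: [-0.104, -3.139, -0.0]
force: [1.3, 0.7, -1.0]
width: 0.897
gripper_force: 0.0
```

```bash
python3 - <<'E'
from h import *
s=arm.observe();print(s["joints"].round(2))
tool((0.44,-0.15,0.3),np.pi/2-.068)
d,T,s=shot("top");cv2.imwrite("pics/t2.png",d["image"])
d,T,s=shot("wrist"); cv2.imwrite("pics/w2.png",d["image"]); np.savez("w2.npz",T=T)
E
```

```text
[-0.49  0.07  0.76  1.89 -0.05  1.2   1.8 ]
tool shift [-0.0123 -0.0044  0.0034] turn 0.0015 j7 1.8 yaw_y 1.504 tilt [-1.e-03  2.e-04 -1.e+00]
```

View pics/w2.png

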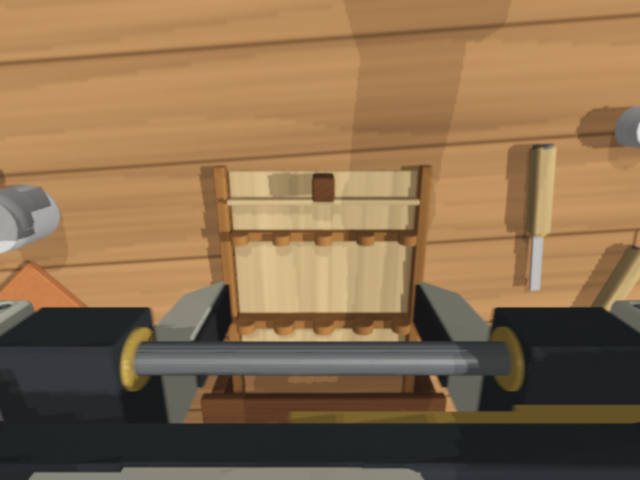

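The wrist view shows the tray pulled out, its front at row 171 level with the batten ends. Both comb rows are visible (rows 240 and 328) and the rear is clear of the shelf. I'll measure the tray from the knob and the teeth, and measure the chisel from the right of this view.

```bash
python3 - <<'E'
from h import *
d=arm.get_image("wrist"); im=d["image"]; T=np.load("w2.npz")["T"]
hsv=cv2.cvtColor(im,cv2.COLOR_BGR2HSV)
print(hsv[240,323],hsv[240,300],hsv[328,326],hsv[328,305],hsv[240,282],hsv[237,300])
for y in (241,243,329,331):
    row=hsv[y,225:425].astype(int); print(y,"".join("#" if v<165 else "." for v in row[:,2]))
m=(hsv[...,2]<125).astype(np.uint8);m[:165]=0;m[208:]=0;m[:,:300]=0;m[:,345:]=0
ys,xs=np.nonzero(m);print(xs.min(),xs.max(),ys.min(),ys.max(),[int(hsv[y,323,2]) for y in range(168,206)])
# chisel handle axis
hm=cv2.inRange(hsv,(14,80,60),(24,190,255));
n,l,st,c=cv2.connectedComponentsWithStats(cv2.morphologyEx(hm,cv2.MORPH_OPEN,np.ones((3,3))))
for i in range(1,n):
    if st[i,4]>300: print(st[i],c[i].round(1))
print(hsv[190,542],hsv[190,515],hsv[150,400],hsv[260,536])
E
```

```text
[ 15 156 175] [ 16 138 174] [ 16 155 178] [ 17 123 154] [ 16 155 183] [ 15 157 169]
241 ##########............#.......................#######...................................#########.................................#############....................########################....#########
243 ##..######.....................................######....................................########...................................###########...............................############....##########
329 #################...............................########...............................#########..............................################.......................################....###############
331 #################................................#######................................########...............................###############.........................#############....################
311 344 172 200 [172, 168, 177, 153, 96, 66, 64, 65, 74, 93, 106, 110, 109, 106, 105, 106, 108, 110, 110, 110, 108, 106, 103, 103, 104, 106, 107, 107, 106, 104, 102, 99, 115, 158, 185, 190, 190, 193]
[     0      0    640    342 194208] [325.4 154.9]
[ 113  326   35   66 1186] [126.4 358.5]
[ 497  327   35   64 1129] [517.2 358.8]
[ 231  375  183   19 3140] [321.8 383.8]
[ 296  375  344   49 5561] [476.1 413.4]
[178 376  37  48 765] [196.  401.9]
[ 20 102 198] [ 15 133 142] [ 15 131 165] [ 18   7 191]
```

```bash
python3 - <<'E'
from h import *
d=arm.get_image("wrist"); im=d["image"]; T=np.load("w2.npz")["T"]
k=cast(d,T,[(323,177.2),(323,200.4)],.052);print("knob",k.round(4),k.mean(0))
k0=k.mean(0)[:2]; k0[1]=-.1449
u=np.array([np.cos(.066),-np.sin(.066)]);v=np.array([-u[1],u[0]])
for i,y in enumerate((-.078,-.026,.026,.078)): print("cradle",i,(k0+.095*u+y*v).round(4))
print("dock x tray", (k0+.125*u-np.array([.694,-.162]))@u)
# tooth columns predicted, to compare with image
Ti=np.linalg.inv(T)
for tx,tz in ((-.054,.04),(.054,.047)):
  for y in (-.104,-.052,0,.052,.104):
    P=np.r_[k0+(.125+tx)*u+y*v,tz,1]; q=Ti@P; print((d["fx"]*q[0]/q[2]+d["cx"]).round(1),(d["fy"]*q[1]/q[2]+d["cy"]).round(1),end=" | ")
  print()
cv2.imwrite("pics/c4.png",cv2.resize(im[220:345,215:430],None,fx=3.7,fy=3.7,interpolation=cv2.INTER_NEAREST))
E
```

```text
knob [[ 0.4154 -0.144   0.052 ]
 [ 0.4416 -0.1457  0.052 ]] [ 0.42846693 -0.14486546  0.052     ]
cradle 0 [ 0.5181 -0.229 ]
cradle 1 [ 0.5215 -0.1771]
cradle 2 [ 0.525  -0.1252]
cradle 3 [ 0.5284 -0.0733]
dock x tray -0.141082730453174
237.0 245.2 | 280.0 245.1 | 323.0 245.0 | 366.0 244.9 | 408.9 244.9 | 
242.0 326.3 | 282.5 326.2 | 323.1 326.1 | 363.6 326.1 | 404.1 326.0 |
```

View pics/c4.png

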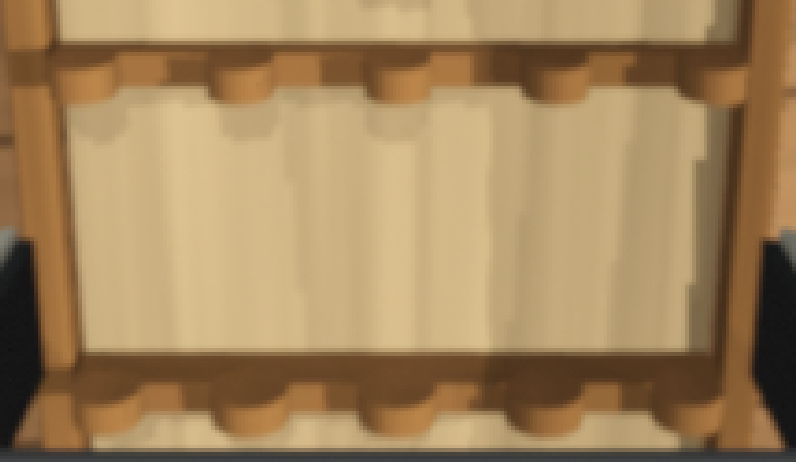

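The teeth match the prediction within a pixel, so the tray pose and cradle points are good. Now to the chisels.

>>> jog_arm(rows=[0, 0.045, 0, 0, 1, 0, 0.045, 0, 0, 1, 0, 0.045, 0, 0, 1, 0, 0.045, 0, 0, 1, 0, 0.045, 0, 0, 1, 0, 0.045, 0, 0, 1, 0, 0.045, 0, 0, 1, 0, 0.02, 0, 0, 1, 0, 0, 0, 0, 1, 0, 0, 0, 0, 1])

```text
clock: 7.8
position: [0.4507, 0.1883, 0.3003]
ee_rot: [-0.104, -3.138, 0.004]
force: [0.0, -0.8, -0.5]
width: 0.998
gripper_force: 0.0
```

```bash
python3 - <<'E'
from h import *
d,T,s=shot("wrist"); cv2.imwrite("pics/w3.png",d["image"]); np.savez("w3.npz",T=T)
E
```

```text
(no output)
```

View pics/w3.png

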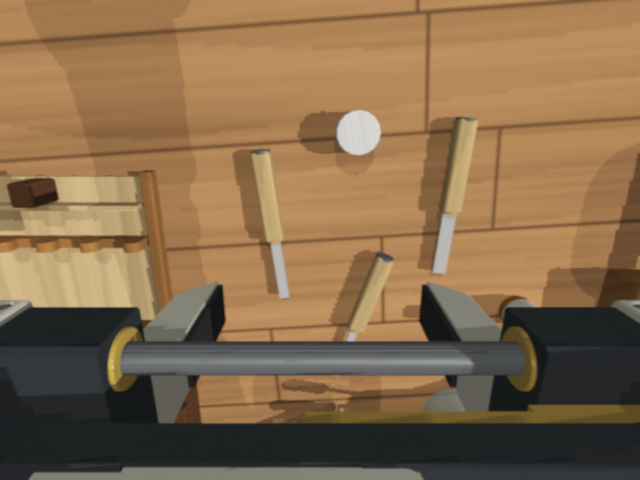

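The view shows all three handles: A (261,152)→(274,241), B (388,258)→(352,332), C (465,118)→(452,213). The tin is at (358,132). I'll measure them by mask.

```bash
cat >> h.py <<'E'
def chisels(d,T,ymax=345):
    hsv=cv2.cvtColor(d["image"],cv2.COLOR_BGR2HSV)
    m=cv2.inRange(hsv,(18,60,110),(26,135,255)); m[ymax:]=0
    m=cv2.morphologyEx(m,cv2.MORPH_OPEN,np.ones((3,3)))
    for c in cv2.findContours(m,cv2.RETR_EXTERNAL,cv2.CHAIN_APPROX_NONE)[0]:
        if cv2.contourArea(c)<400: continue
        p=cast(d,T,c[:,0]+0.5,.022)[:,:2]
        (cx,cy),(w,h),a=cv2.minAreaRect((p*1000).astype(np.float32))
        if w<h: w,h,a=h,w,a+90
        if not(80<w<135 and 12<h<36): continue
        a=np.deg2rad((a+90)%180-90)
        print("px",c[:,0].mean(0).round(),"mid",np.round([cx/1000,cy/1000],4),"LxW",round(w,1),round(h,1),"yaw",round(a,3))
E
python3 - <<'E'
from h import *
d=arm.get_image("wrist"); chisels(d,np.load("w3.npz")["T"])
E
```

```text
px [371. 294.] mid [0.592  0.2416] LxW 109.3 22.3 yaw -0.394
px [268. 196.] mid [0.4563 0.1247] LxW 108.9 23.3 yaw 0.053
px [460. 165.] mid [0.4346 0.349 ] LxW 107.8 21.4 yaw -0.137
```

```bash
python3 - <<'E'
from h import *
tool((.4713,.1255,.004),np.pi/2+.053)
E
```

```text
tool shift [-0.0246 -0.0601  0.2971] turn -0.1216 j7 1.08 yaw_y 1.502 tilt [-0.0012 -0.0011 -1.    ]
```

>>> jog_arm(rows=[-0.0123, -0.03, 0.03, 0, 0.6, -0.0123, -0.0301, 0.03, 0, 0.6, 0, 0, 0.04, -0.1216, 0.6, 0, 0, 0.04, 0, 0.6, 0, 0, 0.04, 0, 0.6, 0, 0, 0.04, 0, 0.6, 0, 0, 0.03, 0, 0.6, 0, 0, 0.02, 0, 0.6, 0, 0, 0.01, 0, 0.6, 0, 0, 0, 0, 0.6])

```text
clock: 8.9
position: [0.4714, 0.1266, 0.0211]
ee_rot: [0.084, -3.139, 0.001]
force: [-0.0, 0.3, 0.7]
width: 0.602
gripper_force: 0.0
```

```bash
python3 - <<'E'
from h import *
tool((.4713,.1255,.004),np.pi/2+.053)
E
```

```text
tool shift [ 0.0001 -0.0011  0.0171] turn 0.0008 j7 1.58 yaw_y 1.625 tilt [-0.0015 -0.001  -1.    ]
```

>>> jog_arm(rows=[0, -0.001, 0.008, 0, 0.6, 0, 0, 0.008, 0, 0.6, 0, 0, 0.001, 0, 0.6, 0, 0, 0, 0, 0.05, 0, 0, 0, 0, 0.05, 0, 0, 0, 0, 0.05, 0, 0, 0, 0, 0.05, 0, 0, 0, 0, 0.05, 0, 0, 0, 0, 0.05], clamp_n=20)

```text
clock: 9.8
position: [0.4721, 0.1268, 0.0049]
ee_rot: [-0.087, 3.14, 0.0]
force: [0.3, -0.6, 3.7]
width: 0.236
gripper_force: 20.0
```

>>> jog_arm(rows=[0, 0, -0.02, 0, 0.05, 0, 0, -0.03, 0, 0.05, 0, 0, -0.03, 0, 0.05, 0, 0, -0.03, 0, 0.05, 0, 0, -0.01, 0, 0.05, 0, 0, 0, 0, 0.05])

```text
clock: 10.4
position: [0.4727, 0.1273, 0.1257]
ee_rot: [-0.088, 3.138, 0.002]
force: [0.5, 0.2, -0.2]
width: 0.237
gripper_force: 20.0
```

```bash
python3 - <<'E'
from h import *
c=np.array([.5284,-.0733]);u=np.array([np.cos(.066),-np.sin(.066)])
g=c+.015*u; tool((*g,.09),np.pi/2-.066)
E
```

```text
tool shift [-0.0593 -0.2053  0.0356] turn 0.1218 j7 1.48 yaw_y 1.627 tilt [ 0.0023  0.0015 -1.    ]
```

>>> jog_arm(rows=[-0.0099, -0.0342, 0, 0, 0.05, -0.0099, -0.0342, 0, 0, 0.05, -0.0099, -0.0342, 0, 0, 0.05, -0.0099, -0.0342, 0, 0, 0.05, -0.0099, -0.0342, 0, 0, 0.05, -0.0099, -0.0342, 0, 0, 0.05, 0, 0, 0.015, 0.061, 0.05, 0, 0, 0.015, 0.061, 0.05, 0, 0, 0, 0, 0.05, 0, 0, 0, 0, 0.05])

```text
clock: 11.4
position: [0.5417, -0.0746, 0.0936]
ee_rot: [-0.101, -3.137, 0.0]
force: [0.9, 1.0, -0.7]
width: 0.24
gripper_force: 20.0
```

```bash
python3 - <<'E'
from h import *
c=np.array([.5284,-.0733]);u=np.array([np.cos(.066),-np.sin(.066)])
g=c+.015*u; tool((*g,.0265),np.pi/2-.066)
E
```

```text
tool shift [-0.0018  0.0004  0.0671] turn 0.0013 j7 1.85 yaw_y 1.506 tilt [-2.6e-03 -2.0e-04 -1.0e+00]
```

>>> jog_arm(rows=[-0.002, 0.0004, 0.015, 0, 0.05, 0, 0, 0.02, 0, 0.05, 0, 0, 0.012, 0, 0.05, 0, 0, 0.01, 0, 0.05, 0, 0, 0.006, 0, 0.05, 0, 0, 0.003, 0, 0.05, 0, 0, 0, 0, 0.05, 0, 0, 0, 0, 0.05])

```text
clock: 12.2
position: [0.545, -0.0746, 0.0291]
ee_rot: [0.105, 3.139, 0.0]
force: [-0.2, -0.1, -1.2]
width: 0.239
gripper_force: 20.0
```

>>> jog_arm(rows=[0, 0, 0.002, 0, 0.05, 0, 0, 0, 0, 0.05, 0, 0, 0, 0, 0.34, 0, 0, 0, 0, 0.34, 0, 0, 0, 0, 0.34, 0, 0, -0.02, 0, 0.34, 0, 0, -0.03, 0, 0.34, 0, 0, -0.04, 0, 0.34, 0, 0, -0.04, 0, 0.34, 0, 0, -0.03, 0, 0.34])

```text
clock: 13.2
position: [0.545, -0.0748, 0.1892]
ee_rot: [0.105, 3.138, 0.0]
force: [-0.2, 0.4, -0.0]
width: 0.339
gripper_force: 0.0
```

>>> jog_arm(rows=[0.024, 0.045, -0.014, 0, 1, 0.024, 0.045, -0.04, 0, 1, 0.008, 0.045, -0.04, 0, 1, 0, 0.045, -0.03, 0, 1, 0, 0.045, 0, 0, 1, 0, 0.04, 0, 0, 1, 0, 0, 0, 0, 1, 0, 0, 0, 0, 1])

```text
clock: 14.0
position: [0.5127, 0.1698, 0.2912]
ee_rot: [-0.101, -3.139, 0.001]
force: [0.5, -1.8, 0.4]
width: 0.978
gripper_force: 0.0
```

```bash
python3 - <<'E'
from h import *
d,T,s=shot("wrist"); cv2.imwrite("pics/w4.png",d["image"]); np.savez("w4.npz",T=T); chisels(d,T); print(s["position"])
E
```

```text
px [ 73. 302.] mid [ 0.6336 -0.1537] LxW 118.0 15.5 yaw 1.507
px [385. 250.] mid [0.5929 0.2403] LxW 109.3 22.2 yaw -0.395
px [490. 140.] mid [0.4692 0.359 ] LxW 108.4 21.6 yaw -0.078
[0.51265979 0.16976022 0.29118704]
```

View pics/w4.png

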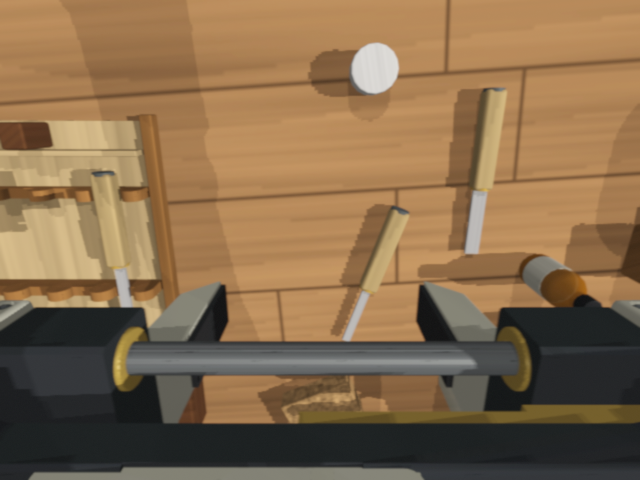

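Chisel A lies in cradle 3. Chisel C has been knocked to a new pose (its handle is now at (490,140)), and B is where it was. B is next.

```bash
python3 - <<'E'
from h import *
tool((.6064,.2353,.0045),np.pi/2-.394)
E
```

```text
tool shift [-0.089   0.0733  0.2867] turn 0.3272 j7 1.22 yaw_y 1.504 tilt [-4.e-04 -8.e-04 -1.e+00]
```

>>> jog_arm(rows=[-0.0297, 0.0244, 0.02, 0, 0.6, -0.0297, 0.0244, 0.02, 0, 0.6, -0.0296, 0.0244, 0.02, 0, 0.6, 0, 0, 0.04, 0.11, 0.6, 0, 0, 0.04, 0.11, 0.6, 0, 0, 0.04, 0.107, 0.6, 0, 0, 0.04, 0, 0.6, 0, 0, 0.03, 0, 0.6, 0, 0, 0.015, 0, 0.6, 0, 0, 0, 0, 0.6])

```text
clock: 15.05
position: [0.6058, 0.2343, 0.025]
ee_rot: [-0.616, -3.078, 0.004]
force: [-0.3, -0.6, 1.1]
width: 0.599
gripper_force: 0.0
```

```bash
python3 - <<'E'
from h import *
tool((.6064,.2353,.0045),np.pi/2-.394)
E
```

```text
tool shift [-0.0002  0.0012  0.0205] turn -0.0013 j7 1.07 yaw_y 1.175 tilt [-0.0028 -0.0019 -1.    ]
```

>>> jog_arm(rows=[0, 0.001, 0.01, 0, 0.6, 0, 0, 0.008, 0, 0.6, 0, 0, 0.0025, 0, 0.6, 0, 0, 0, 0, 0.05, 0, 0, 0, 0, 0.05, 0, 0, 0, 0, 0.05, 0, 0, 0, 0, 0.05, 0, 0, 0, 0, 0.05, 0, 0, 0, 0, 0.05], clamp_n=20)

```text
clock: 15.95
position: [0.6071, 0.2371, 0.0062]
ee_rot: [0.614, 3.081, 0.0]
force: [-0.6, -0.8, 2.3]
width: 0.24
gripper_force: 20.0
```

>>> jog_arm(rows=[0, 0, -0.02, 0, 0.05, 0, 0, -0.03, 0, 0.05, 0, 0, -0.03, 0, 0.05, 0, 0, -0.03, 0, 0.05, 0, 0, -0.01, 0, 0.05, 0, 0, 0, 0, 0.05])

```text
clock: 16.55
position: [0.6079, 0.2375, 0.1273]
ee_rot: [0.614, 3.079, 0.003]
force: [-0.7, 0.2, -0.9]
width: 0.237
gripper_force: 20.0
```

```bash
python3 - <<'E'
from h import *
c=np.array([.5215,-.1771]);u=np.array([np.cos(.066),-np.sin(.066)])
g=c+.015*u; tool((*g,.09),np.pi/2-.066)
E
```

```text
tool shift [-0.0933 -0.4113  0.0365] turn -0.3275 j7 1.02 yaw_y 1.177 tilt [ 0.0024  0.0014 -1.    ]
```

>>> jog_arm(rows=[-0.0093, -0.0411, 0, 0, 0.05, -0.0093, -0.0411, 0, 0, 0.05, -0.0093, -0.0411, 0, 0, 0.05, -0.0093, -0.0411, 0, 0, 0.05, -0.0093, -0.0411, 0, 0, 0.05, -0.0093, -0.0411, 0, 0, 0.05, -0.0093, -0.0411, 0, 0, 0.05, -0.0093, -0.0411, 0, 0, 0.05, -0.0093, -0.0411, 0, 0, 0.05, -0.0093, -0.0411, 0, 0, 0.05])

```text
clock: 17.55
position: [0.5338, -0.1792, 0.1242]
ee_rot: [-0.613, -3.079, -0.0]
force: [0.6, -0.4, 0.7]
width: 0.239
gripper_force: 20.0
```

>>> jog_arm(rows=[0, 0, 0, -0.11, 0.05, 0, 0, 0, -0.11, 0.05, 0, 0, 0.01, -0.107, 0.05, 0, 0, 0.01, 0, 0.05, 0, 0, 0, 0, 0.05, 0, 0, 0, 0, 0.05])

```text
clock: 18.15
position: [0.5347, -0.1779, 0.1051]
ee_rot: [-0.108, -3.138, -0.0]
force: [-0.4, -0.1, -0.8]
width: 0.232
gripper_force: 20.0
```

```bash
python3 - <<'E'
from h import *
c=np.array([.5215,-.1771]);u=np.array([np.cos(.066),-np.sin(.066)])
g=c+.015*u; tool((*g,.0282),np.pi/2-.066)
E
```

```text
tool shift [-0.0019 -0.0001  0.0769] turn -0.003 j7 1.99 yaw_y 1.502 tilt [-1.9e-03  2.0e-04 -1.0e+00]
```

>>> jog_arm(rows=[-0.001, 0, 0.025, -0.003, 0.05, 0, 0, 0.02, 0, 0.05, 0, 0, 0.012, 0, 0.05, 0, 0, 0.01, 0, 0.05, 0, 0, 0.006, 0, 0.05, 0, 0, 0.004, 0, 0.05, 0, 0, 0, 0, 0.05, 0, 0, 0, 0, 0.05])

```text
clock: 18.95
position: [0.5366, -0.1783, 0.0294]
ee_rot: [0.1, 3.139, -0.0]
force: [-0.4, -0.6, -0.8]
width: 0.236
gripper_force: 20.0
```

>>> jog_arm(rows=[0, 0, 0.001, 0, 0.05, 0, 0, 0, 0, 0.05, 0, 0, 0, 0, 0.34, 0, 0, 0, 0, 0.34, 0, 0, 0, 0, 0.34, 0, 0, -0.02, 0, 0.34, 0, 0, -0.03, 0, 0.34, 0, 0, -0.04, 0, 0.34, 0, 0, -0.04, 0, 0.34, 0, 0, -0.03, 0, 0.34])

```text
clock: 19.95
position: [0.5367, -0.1786, 0.1905]
ee_rot: [0.1, 3.138, -0.001]
force: [-0.2, 0.0, -0.1]
width: 0.344
gripper_force: 0.0
```

>>> jog_arm(rows=[0.024, 0.042, -0.014, 0, 1, 0.024, 0.045, -0.04, 0, 1, 0.024, 0.045, -0.04, 0, 1, 0.01, 0.049, -0.01, 0, 1, 0, 0.049, 0, 0, 1, 0, 0.049, 0, 0, 1, 0, 0.049, 0, 0, 1, 0, 0.045, 0, 0, 1, 0, 0.04, 0, 0, 1, 0, 0.02, 0, 0, 1])

```text
clock: 20.95
position: [0.4911, 0.2408, 0.2732]
ee_rot: [-0.093, -3.14, -0.002]
force: [-0.3, -0.3, 0.1]
width: 0.998
gripper_force: 0.0
```

>>> jog_arm(rows=[0, 0, 0, 0, 1, 0, 0, 0, 0, 1])

```text
clock: 21.15
position: [0.492, 0.2355, 0.2732]
ee_rot: [-0.101, -3.14, 0.002]
force: [-0.5, -0.9, -0.6]
width: 1.002
gripper_force: 0.0
```

```bash
python3 - <<'E'
from h import *
d,T,s=shot("wrist"); cv2.imwrite("pics/w5.png",d["image"]); np.savez("w5.npz",T=T); chisels(d,T); print(s["position"])
E
```

```text
px [435. 164.] mid [0.4691 0.3595] LxW 109.1 21.3 yaw -0.075
[0.49202558 0.2354887  0.27323967]
```

View pics/w5.png

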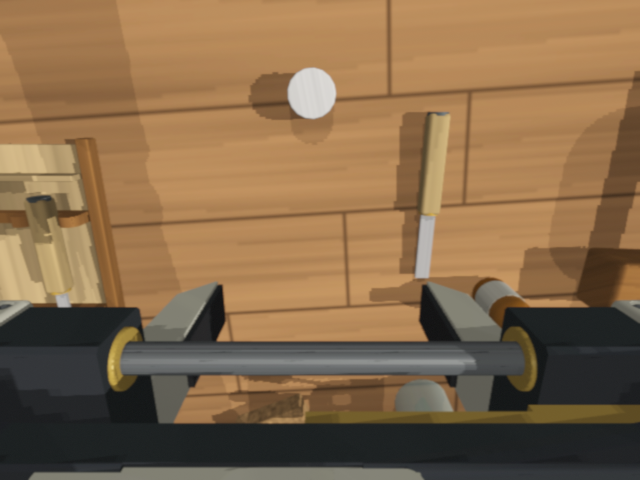

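Only C remains on the bench, with its handle at (435,164). The bottle, near (500,300), is well clear of the grasp.

```bash
python3 - <<'E'
from h import *
tool((.4841,.3587,.0045),np.pi/2-.076)
E
```

```text
tool shift [0.0162 0.1234 0.2688] turn 0.0105 j7 1.05 yaw_y 1.505 tilt [ 1.e-04 -9.e-04 -1.e+00]
```

>>> jog_arm(rows=[0.004, 0.0308, 0.02, 0, 0.6, 0.004, 0.0308, 0.02, 0, 0.6, 0.004, 0.0308, 0.02, 0, 0.6, 0.004, 0.031, 0.02, 0.01, 0.6, 0, 0, 0.04, 0, 0.6, 0, 0, 0.04, 0, 0.6, 0, 0, 0.04, 0, 0.6, 0, 0, 0.03, 0, 0.6, 0, 0, 0.018, 0, 0.6, 0, 0, 0, 0, 0.6])

```text
clock: 22.2
position: [0.4833, 0.3575, 0.0233]
ee_rot: [-0.119, -3.137, 0.006]
force: [-0.7, 0.3, -0.6]
width: 0.599
gripper_force: 0.0
```

```bash
python3 - <<'E'
from h import *
tool((.4841,.3587,.0045),np.pi/2-.076)
E
```

```text
tool shift [-0.0008  0.0013  0.0188] turn -0.0001 j7 0.93 yaw_y 1.495 tilt [-0.0028 -0.0038 -1.    ]
```

>>> jog_arm(rows=[0, 0.001, 0.01, 0, 0.6, 0, 0, 0.007, 0, 0.6, 0, 0, 0.002, 0, 0.6, 0, 0, 0, 0, 0.05, 0, 0, 0, 0, 0.05, 0, 0, 0, 0, 0.05, 0, 0, 0, 0, 0.05, 0, 0, 0, 0, 0.05, 0, 0, 0, 0, 0.05], clamp_n=20)

```text
clock: 23.1
position: [0.4839, 0.3618, 0.0066]
ee_rot: [0.116, 3.139, 0.0]
force: [-1.0, -0.9, 2.4]
width: 0.238
gripper_force: 20.0
```

>>> jog_arm(rows=[0, 0, -0.02, 0, 0.05, 0, 0, -0.03, 0, 0.05, 0, 0, -0.03, 0, 0.05, 0, 0, -0.03, 0, 0.05, 0, 0, -0.01, 0, 0.05, 0, 0, 0, 0, 0.05])

```text
clock: 23.7
position: [0.4845, 0.3624, 0.1276]
ee_rot: [0.115, 3.138, 0.003]
force: [-0.5, 0.7, -2.0]
width: 0.237
gripper_force: 20.0
```

```bash
python3 - <<'E'
from h import *
c=np.array([.5181,-.229]);u=np.array([np.cos(.066),-np.sin(.066)])
g=c+.015*u; tool((*g,.09),np.pi/2-.066)
E
```

```text
tool shift [-0.0918 -0.5873  0.0365] turn -0.0075 j7 0.9 yaw_y 1.497 tilt [ 0.002  0.002 -1.   ]
```

>>> jog_arm(rows=[-0.0061, -0.0391, 0, 0, 0.05, -0.0061, -0.0391, 0, 0, 0.05, -0.0061, -0.0391, 0, 0, 0.05, -0.0061, -0.0391, 0, 0, 0.05, -0.0061, -0.0391, 0, 0, 0.05, -0.0061, -0.0391, 0, 0, 0.05, -0.0061, -0.0391, 0, 0, 0.05, -0.0061, -0.0391, 0, 0, 0.05, -0.0061, -0.0391, 0, 0, 0.05, -0.0061, -0.0391, 0, 0, 0.05])

```text
clock: 24.7
position: [0.5148, -0.0341, 0.1247]
ee_rot: [-0.115, -3.137, 0.0]
force: [1.4, 0.0, -0.9]
width: 0.236
gripper_force: 20.0
```

>>> jog_arm(rows=[-0.0061, -0.0391, 0, 0, 0.05, -0.0061, -0.0391, 0, 0, 0.05, -0.0061, -0.0391, 0, 0, 0.05, -0.0061, -0.0391, 0, 0, 0.05, -0.0064, -0.0391, 0, -0.0075, 0.05, 0, 0, 0.02, 0, 0.05, 0, 0, 0, 0, 0.05, 0, 0, 0, 0, 0.05])

```text
clock: 25.5
position: [0.5313, -0.2286, 0.1049]
ee_rot: [-0.103, -3.137, -0.002]
force: [0.5, 0.1, -0.6]
width: 0.242
gripper_force: 20.0
```

```bash
python3 - <<'E'
from h import *
c=np.array([.5181,-.229]);u=np.array([np.cos(.066),-np.sin(.066)])
g=c+.015*u; tool((*g,.0286),np.pi/2-.066)
E
```

```text
tool shift [-0.0022 -0.0014  0.0763] turn 0.0006 j7 2.01 yaw_y 1.505 tilt [-0.0033  0.0016 -1.    ]
```

>>> jog_arm(rows=[-0.001, -0.0013, 0.025, 0, 0.05, 0, 0, 0.02, 0, 0.05, 0, 0, 0.012, 0, 0.05, 0, 0, 0.01, 0, 0.05, 0, 0, 0.005, 0, 0.05, 0, 0, 0.004, 0, 0.05, 0, 0, 0, 0, 0.05, 0, 0, 0, 0, 0.05])

```text
clock: 26.3
position: [0.5335, -0.2314, 0.0309]
ee_rot: [0.104, 3.139, -0.0]
force: [-0.4, 0.6, -0.2]
width: 0.232
gripper_force: 20.0
```

>>> jog_arm(rows=[0, 0.001, 0.002, 0, 0.05, 0, 0, 0, 0, 0.05, 0, 0, 0, 0, 0.34, 0, 0, 0, 0, 0.34, 0, 0, 0, 0, 0.34, 0, 0, -0.02, 0, 0.34, 0, 0, -0.03, 0, 0.34, 0, 0, -0.04, 0, 0.34, 0, 0, -0.04, 0, 0.34, 0, 0, -0.03, 0, 0.34])

```text
clock: 27.3
position: [0.5336, -0.2306, 0.191]
ee_rot: [0.104, 3.138, -0.001]
force: [0.3, 0.5, 0.3]
width: 0.337
gripper_force: 0.0
```

>>> jog_arm(rows=[0.025, 0.0215, -0.014, 0, 1, 0.025, 0.0215, -0.02, 0, 1, 0.025, 0.0215, -0.02, 0, 1, 0.025, 0.0215, -0.02, 0, 1, 0, 0, -0.02, 0, 1, 0, 0, -0.01, 0, 1, 0, 0, 0, 0, 1, 0, 0, 0, 0, 1])

```text
clock: 28.1
position: [0.4393, -0.1382, 0.2917]
ee_rot: [-0.105, -3.139, 0.0]
force: [-0.5, 0.3, -0.8]
width: 0.971
gripper_force: 0.0
```

```bash
python3 - <<'E'
from h import *
d,T,s=shot("wrist"); cv2.imwrite("pics/w6.png",d["image"]); np.savez("w6.npz",T=T); print(s["position"])
E
```

```text
[ 0.43925419 -0.13823987  0.29171559]
```

View pics/w6.png

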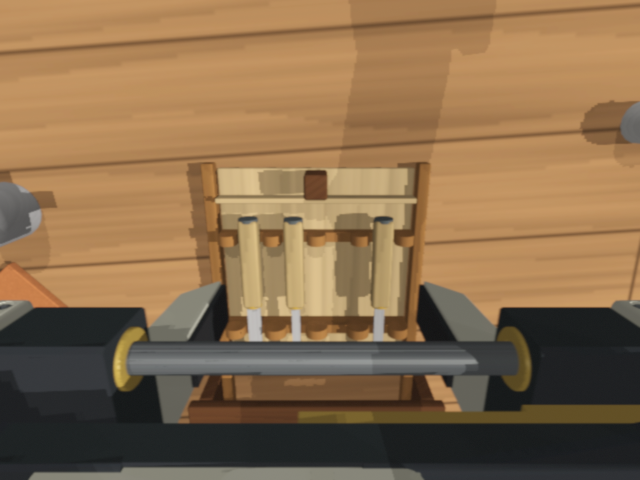

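All three chisels lie in their cradles, with handles in the front notches and blades in the rear ones. Now I'll grip the knob (315,184) and slide the tray home.

```bash
python3 - <<'E'
from h import *
tool((.4286,-.1449,.022),np.pi/2-.067)
E
```

```text
tool shift [ 0.0095 -0.0074  0.2694] turn 0.0002 j7 1.74 yaw_y 1.504 tilt [-0.0015 -0.     -1.    ]
```

>>> jog_arm(rows=[0.0095, -0.0074, 0.04, 0, 0.7, 0, 0, 0.045, 0, 0.7, 0, 0, 0.045, 0, 0.7, 0, 0, 0.045, 0, 0.7, 0, 0, 0.04, 0, 0.7, 0, 0, 0.03, 0, 0.7, 0, 0, 0.018, 0, 0.7, 0, 0, 0.006, 0, 0.7, 0, 0, 0, 0, 0.7, 0, 0, 0, 0, 0.7])

```text
clock: 29.15
position: [0.4295, -0.1449, 0.0238]
ee_rot: [0.105, 3.139, -0.0]
force: [-0.6, -0.2, 0.6]
width: 0.696
gripper_force: 0.0
```

>>> jog_arm(rows=[0, 0, 0, 0, 0.1, 0, 0, 0, 0, 0.1, 0, 0, 0, 0, 0.1, 0, 0, 0, 0, 0.1, 0, 0, 0, 0, 0.1, 0, 0, 0, 0, 0.1], clamp_n=25)

```text
clock: 29.75
position: [0.4293, -0.1446, 0.0235]
ee_rot: [0.104, 3.14, 0.0]
force: [-0.8, 0.9, 3.0]
width: 0.282
gripper_force: 25.0
```

```bash
python3 - <<'E'
from h import *
tool(np.append(arm.observe()["position"][:2]+.1*np.array([np.cos(.068),-np.sin(.068)]),.022),np.pi/2-.068)
E
```

```text
tool shift [-0.1    -0.0002  0.0016] turn 0.0018 j7 1.95 yaw_y 1.505 tilt [ 3.e-04  0.e+00 -1.e+00]
```

Sliding gently, so the chisels stay seated.

>>> jog_arm(rows=[-0.002, 0, 0, 0, 0.1, -0.005, 0, 0, 0, 0.1, -0.007, 0, 0, 0, 0.1, -0.007, 0, 0, 0, 0.1, -0.007, 0, 0, 0, 0.1, -0.007, 0, 0, 0, 0.1, -0.007, 0, 0, 0, 0.1, -0.007, 0, 0, 0, 0.1, -0.007, 0, 0, 0, 0.1, -0.007, 0, 0, 0, 0.1])

```text
clock: 30.75
position: [0.4903, -0.1488, 0.0235]
ee_rot: [-0.105, -3.137, -0.001]
force: [-8.0, 0.7, 12.6]
width: 0.28
gripper_force: 25.0
```

>>> jog_arm(rows=[-0.007, 0, 0, 0, 0.1, -0.007, 0, 0, 0, 0.1, -0.007, 0, 0, 0, 0.1, -0.006, 0, 0, 0, 0.1, -0.004, 0, 0, 0, 0.1, -0.002, 0, 0, 0, 0.1, -0.002, 0, 0, 0, 0.1, 0, 0, 0, 0, 0.1])

```text
clock: 31.55
position: [0.5257, -0.1511, 0.0235]
ee_rot: [-0.104, -3.138, -0.001]
force: [-5.6, 0.5, 9.9]
width: 0.282
gripper_force: 25.0
```

>>> jog_arm(rows=[-0.002, 0, 0, 0, 0.1, -0.002, 0, 0, 0, 0.1, -0.002, 0, 0, 0, 0.1, 0, 0, 0, 0, 0.1])

```text
clock: 31.95
position: [0.5317, -0.1515, 0.0235]
ee_rot: [-0.104, -3.138, -0.001]
force: [-5.2, 0.6, 8.9]
width: 0.283
gripper_force: 25.0
```

>>> jog_arm(rows=[-0.002, 0, 0, 0, 0.1, -0.002, 0, 0, 0, 0.1, 0, 0, 0, 0, 0.1])

```text
clock: 32.25
position: [0.5357, -0.1518, 0.0235]
ee_rot: [-0.104, -3.138, -0.001]
force: [-5.6, -0.1, 8.8]
width: 0.28
gripper_force: 25.0
```

>>> jog_arm(rows=[-0.001, 0, 0, 0, 0.1, -0.001, 0, 0, 0, 0.1, 0, 0, 0, 0, 0.1])

```text
clock: 32.55
position: [0.5375, -0.152, 0.0235]
ee_rot: [-0.105, -3.137, -0.001]
force: [-6.6, 0.3, 10.4]
width: 0.282
gripper_force: 25.0
```

>>> jog_arm(rows=[-0.001, 0, 0, 0, 0.1, -0.001, 0, 0, 0, 0.1, 0, 0, 0, 0, 0.1])

```text
clock: 32.85
position: [0.5395, -0.1521, 0.0235]
ee_rot: [-0.105, -3.137, -0.001]
force: [-5.2, 0.1, 9.5]
width: 0.285
gripper_force: 25.0
```

>>> jog_arm(rows=[-0.001, 0, 0, 0, 0.1, 0, 0, 0, 0, 0.1])

```text
clock: 33.05
position: [0.5404, -0.1521, 0.0236]
ee_rot: [-0.104, -3.137, -0.001]
force: [-6.2, -0.2, 10.8]
width: 0.286
gripper_force: 25.0
```

>>> jog_arm(rows=[-0.001, 0, 0, 0, 0.1, -0.001, 0, 0, 0, 0.1, 0, 0, 0, 0, 0.1])

```text
clock: 33.35
position: [0.5419, -0.1522, 0.0235]
ee_rot: [-0.105, -3.136, -0.001]
force: [-7.3, -0.2, 12.4]
width: 0.279
gripper_force: 25.0
```

>>> jog_arm(rows=[-0.001, 0, 0, 0, 0.1, -0.001, 0, 0, 0, 0.1, 0, 0, 0, 0, 0.1])

```text
clock: 33.65
position: [0.5419, -0.1523, 0.0235]
ee_rot: [-0.105, -3.133, -0.002]
force: [-15.1, 1.2, 19.6]
width: 0.283
gripper_force: 25.0
```

The tool stopped at x = 0.5419 while the push rose to 15 N, so the tray is on its stop. I'll press once more, release, rise and look.

>>> jog_arm(rows=[-0.001, 0, 0, 0, 0.1, 0, 0, 0, 0, 0.1])

```text
clock: 33.85
position: [0.542, -0.1523, 0.0234]
ee_rot: [-0.105, -3.131, -0.003]
force: [-16.9, 1.7, 22.2]
width: 0.282
gripper_force: 25.0
```

>>> jog_arm(rows=[0, 0, 0, 0, 0.7, 0, 0, 0, 0, 0.7, 0, 0, 0, 0, 0.7, 0, 0, 0, 0, 0.7, 0, 0, -0.03, 0, 0.7, 0, 0, -0.04, 0, 0.7, 0, 0, -0.05, 0, 0.7, 0, 0, -0.05, 0, 0.7, 0, 0, -0.05, 0, 1, 0, 0, -0.04, 0, 1])

```text
clock: 34.85
position: [0.5478, -0.1528, 0.2869]
ee_rot: [0.104, 3.136, -0.001]
force: [0.8, 0.4, -0.8]
width: 0.822
gripper_force: 0.0
```

>>> jog_arm(rows=[0.04, 0, 0, 0, 1, 0.04, 0, 0, 0, 1, 0.03, 0, 0, 0, 1, 0.01, 0, 0, 0, 1, 0, 0, 0, 0, 1, 0, 0, 0, 0, 1])

```text
clock: 35.45
position: [0.4285, -0.1444, 0.2837]
ee_rot: [0.103, 3.138, -0.0]
force: [-0.4, -0.1, -0.0]
width: 0.999
gripper_force: 0.0
```

```bash
python3 - <<'E'
from h import *
d,T,s=shot("wrist"); t,_,_=shot("top")
a=d["image"][90:360,150:500]; b=t["image"][130:320,150:520]
f=lambda i:cv2.resize(i,(int(i.shape[1]*290/i.shape[0]),290)) 
a,b=f(a),f(b); w=max(a.shape[1],b.shape[1]); p=lambda i:cv2.copyMakeBorder(i,0,0,0,w-i.shape[1],cv2.BORDER_CONSTANT)
cv2.imwrite("pics/fin.png",np.vstack([p(a),p(b)]))
E
```

```text
(no output)
```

View pics/fin.png

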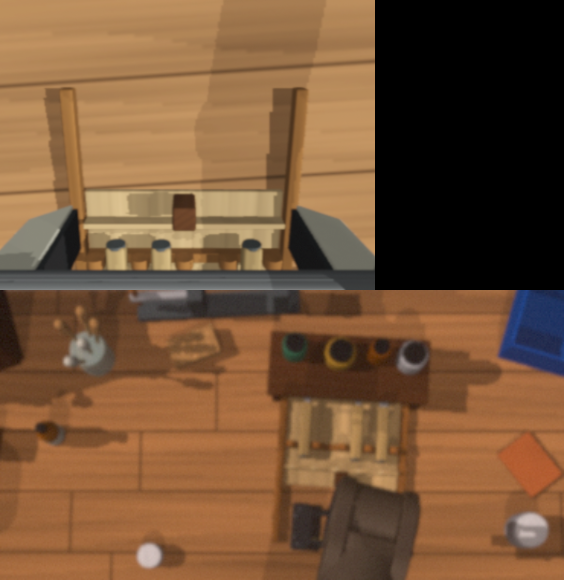

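The final view shows the tray home, the three chisels seated with their blades under the shelf, the bottle and can standing, and no chisel left on the bench.

```bash
python3 -c "
from cell import arm
print(arm.sign_off())"
```

```text
the job is handed in; nothing more can be done
None
```

The job is handed in: all three chisels on the bench are in their own cradles with blades covered, the tray is home against its stop, and the amber bottle and steel can are still standing.

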